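# Load a glass sample cell into its spring-gated holder

## Robot

A 6-joint arm with a two-finger parallel gripper is mounted at the origin on the work surface. World frame = base frame: x ahead of the robot, y to its left, z up, the work surface at z = 0. Lengths are in m, angles in rad, forces in N, time in s.
With the tool pointing down it reaches from about 0.275 to 0.825 m from the base axis. Payload 4.9 kg.
Tool frame: the origin (TCP) lies between the finger pads; the fingertips stand bot.tcp_to_tips ahead of it and the grasp point (between the pads) is the TCP (bot.tcp_to_tips is the distance from the TCP to the fingertips, in m); z points along the fingers, y is the direction in which the jaws open and shut (so a half turn about z gives the same grasp; the last joint's range is limited). The gripper opens to 85 mm and grips with 20 to 120 N. Pads are 22 mm wide; open, the fingers measure 114 mm over their backs; the gripper's body (76 mm by 85 mm) begins 54 mm behind the grasp point. The pads swing forward as they close: fully open they stand 13 mm farther back than shut.
Start: joints at [1.12, 0.326, -0.193, 1.052, 0, 1.437], TCP at [0.171, 0.523, 0.218] pointing down, gripper open.
Joint ranges: [-2.65, 2.65], [-0.97, 1.79], [-1.3, 1.35], [-1.93, 2.1], [-1.47, 1.37], [-3.14, 3.14]. Speed limits (rad/s): [2.57, 2.57, 3.14, 3.14, 3.14, 3.14].

## Interface

Orientations are given as a unit quaternion [w, x, y, z].
In Python, from cell import bot, optics gives the robot as it stands. The module is installed in compiled form; this text tells all that it offers.
- The arm moves only by the tool play_rows, never from a script. Its arguments are lists of equal length, an entry for each row: "linear": the shift along the world's x, y, z in units of 50 mm (1.0 is 50 mm), a list of three; "dr": the turn, a rotation vector about the world's x, y, z in units of 8 degrees (1.0 is 8 degrees), a list of three. In form: {"linear": [[tx, ty, tz], ...], "dr": [[ax, ay, az], ...]}. A call has 1 to 12 rows; each row shifts and turns the commanded pose from where the row before left it; what a row does not reach is not made up. A row lasts 1/8 s, in which the tool goes at most 62.5 mm and 10.7 degrees, less where a joint would pass 70% of its speed; a pose out of reach is approached as far as the arm can. A call is refused whole if a number of a shift passes 1 or a number of a turn 1, either way. A call with a gripper value outside its range is refused whole. "jaw" is the finger opening in mm, from 0 to 85.4, set as the call begins (left out, the last holds). The fingers move at their own pace and stop on an object; "force" is the grip in N (left out, the last holds). Time passes only in rows, so rows that do not move let the fingers close. It gives the time, the measured TCP pose, the force and the opening at its end, in the units of the state.
- bot.observe(): the state, without advancing time (a new reading comes with each control period).
- optics.get_image(name): name is "scene" or "top"; returns the picture (480x640x3 uint8, red, green, blue); there is no depth.
- optics.get_calibration(name): a dict with "fx", "fy", "cx", "cy" (pixels), "rvec" (rotation vector, rad) and "tvec" (3), from world to camera coordinates, as OpenCV has them. Camera axes: x right, y down, z forward; pixel columns grow to the right and rows downward; lengths in m; the calibration is good to about 2 mm. A picture is of the moment at which its call begins. get_calibration takes no time and is no camera call.
- bot.sign_off(): hands the job in, once; it reports no verdict.
The state is a dict: "clock": time; "q": joint angles; "dq": joint speeds; "joint_torque": joint torques, N m; "eef_pos": TCP position; "tool_rot": TCP orientation; "wrist_force": force on the tool from outside, world axes, zero at the start; "ft_torque": the same for the moment, N m; "opening": finger opening in m.
Only numpy, scipy, OpenCV 4.12 (cv2) and the standard library are available. Lean on these libraries where they do the work, as an engineer would, in place of code of your own. Each camera call takes 0.05 s, during which the arm holds its last target. There are 200 camera calls.

## Task

Pick up the sample cell and load it into the holder on the bench: push the spring gate back with the cell's plain end, bring the cell down level onto the cradle, and let the gate press it home so that the key on the end stop sits in the slot in the cell's end and the cell is held between the two. The cell is glass, so press gently and never tip it over; leave it released, and do not disturb the other things on the bench.

Things in the scene. Friction and masses are not known exactly. Their poses are not given: they have to be found in the camera images.
- cell_center (a point): Centre of the sample cell, 20 mm above its underside (it starts lying on the bench). A bar 140 mm long (x), 40 mm high (z): amber glass body 100 mm long, 36 mm wide (y), between two aluminium end blocks, each 20 mm long, 40 x 40 mm. +x points to the slotted end; the -x end is plain. About 0.3 kg. Best gripped across the glass at mid-length, fingertips about 7 mm above the underside.
- cell_slot (a point): Middle of the cell's slotted end face, 70 mm from the cell's centre along its +x. The slot is a pocket in this face, 18 mm wide, 15 mm high, 10 mm deep, closed above and below. Seen from above, this is the end nearer to the filling neck with black cap (22 mm across) that stands on the cell's top 38 mm from the centre and rises to 36 mm above the centre.
- stand: Cell holder. Origin on the bench under the middle of the seat; +x runs along the cradle from spring gate to end stop, z up. Grey foot plate 250 x 110 x 10 mm (x -155 to 95 mm), pillar, and on it the aluminium cradle with a flat bed. The bed top lies anywhere from 50 to 68 mm above the bench; this setting is not reported and stays as it is, with all on the cradle: feel for it.
- under_seat (a point): Same point as the stand's origin. Home: cell level on the bed, slotted end to the end stop, centre over this point, gate on its plain end. Side guides: inner faces at y = +-22 mm, flared at the top, 21 mm higher than the bed, along x -112 to -35 and 35 to 70 mm. Between them the bed goes on, but only 30 mm wide, so fingers have room at the middle.
- under_stop (a point): Point on the bench right below the face of the end stop (70 mm from the stand's origin along its +x). The stop is 12 mm thick and rises 30 mm above the bed. Its key, 13 mm wide and 10 mm high with a stepped tip, centred 20 mm above the bed, stands out 9 mm towards the gate (tip at x = 61 mm).
- under_gate (a point): Point on the bench right below the shut gate's face (x = -66 mm). The gate is a steel jaw 38 mm wide, 12 mm thick. A hood on it juts out 8 mm from the face towards the end stop, 46 to 52 mm above the bed, so the plain end cannot come straight down: it goes under the hood with the slotted end raised about 20 degrees. Behind the gate a fixed post 42 mm high at x -131 to -121 mm.
- gate (a joint): Opening of the spring gate in m: 0 shut, grows as it is pushed back level towards the stand's -x, 0.030 at its back stop, 0.004 with the cell home. It springs back: about 4 N when shut, plus 300 N/m, 13 N fully open. To pass the key the cell must push it back 14 mm, at most 25 mm.
Mind the look-alikes: they are no part of the job. Of the things that look like the part that bears cell_center, the largest one is meant.

How it is judged:
On the way:
1. the cell is at the holder and the gate is pushed back at least 12 mm (value of joint gate above 0.012 m and horizontal distance between cell_center and stand below 0.06 m), for 0.1 s.
At the end, for the whole second after the job is handed in: The cell lies still and level (within 0.04 rad) in the cradle with its slotted end at the end stop, its centre within about 3 mm of home along the holder and 4 mm across it, key in slot, and the gate has sprung back against it (open 1.5 to 7.5 mm) (x of cell_center in the frame of stand between -0.0035 and 0.003 m and y of cell_center in the frame of stand between -0.004 and 0.004 m and z of cell_center in the frame of stand between 0.065 and 0.093 m and angle between cell_center's own z axis and vertical below 0.04 rad and value of joint gate between 0.0015 and 0.0075 m and linear speed of cell below 0.01 m/s); the robot touches nothing.
It fails at once if the cell is pressed against the holder with more than 80 N (contact force between cell and stand above 80 N).
It fails at once if the cell is tipped over (more than 57 degrees) (angle between cell_center's own z axis and vertical above 1 rad).
It fails at once if another thing on the bench is moved by more than 40 mm (distance of any of beaker, jar, reagent, spatula, petri, wash, stopper from where it was at the start of the episode above 0.04 m).
It also fails if it takes over 51 s, if anything falls off the work surface, if the arm or the gripper's body presses on something with over 40 N, if the wrist force passes 120 N, or if a joint passes its speed limit or range.

## Working session

There is one attempt and no reset: what is moved stays moved. The work goes in short steps, Python scripts to look and compute and a tool call to move; the robot and the scene stay as the last step left them, time stands still between calls to the robot, and variables do not carry over. Pictures are saved under pics/ and viewed, about 8 in all and at most 12, crops included, and the job is handed in when it is done.

Besides the shell and the picture viewer there is one more tool, called after "Request:" in YAML: its name, and indented under it one key for each argument. play_rows: Moves the arm, as the interface text tells. Its arguments: {"type":"object","properties":{"linear":{"type":"array"},"dr":{"type":"array"},"jaw":{"type":"number"},"force":{"type":"number"}},"required":["linear","dr"]}

```bash
ls; mkdir -p pics
python3 - <<'E'
from cell import bot,optics
import cv2
for n in("scene","top"):
    cv2.imwrite(f"pics/{n}0.png",optics.get_image(n)[:,:,::-1]); print(optics.get_calibration(n))
print(bot.observe(),bot.tcp_to_tips)
E
```

```text
pics
{'fx': 478.72570905709546, 'fy': 478.72570905709546, 'cx': 323.8713949601242, 'cy': 234.9488276528025, 'rvec': array([ 1.06627499,  2.23848181, -1.1685872 ]), 'tvec': array([ 0.33214675, -0.22611656,  1.17644981])}
{'fx': 546.2950842310313, 'fy': 546.2950842310313, 'cx': 312.1670074324059, 'cy': 244.85413918066976, 'rvec': array([ 2.18700848, -2.14012549,  0.11348756]), 'tvec': array([0.01800271, 0.56740258, 0.79036714])}
{'clock': 0.1, 'q': array([ 1.11978961e+00,  3.26850597e-01, -1.93487622e-01,  1.05199730e+00,
       -5.00370488e-06,  1.43661327e+00]), 'dq': array([-0.00026418, -0.00270589,  0.00331208, -0.00141052,  0.0022424 ,
       -0.00225268]), 'joint_torque': array([ 2.34703963e-03, -4.44237328e+01,  2.63038337e+01,  7.86422810e-03,
       -1.25201080e-05,  1.69531535e-06]), 'eef_pos': array([0.17109612, 0.52214071, 0.21698917]), 'tool_rot': array([-2.19584681e-04,  1.57750076e-01,  9.87478770e-01, -7.37607516e-04]), 'wrist_force': array([ 0.13731558, -0.31657957,  0.25507208]), 'ft_torque': array([-0.03438166, -0.00330273,  0.02722038]), 'opening': 0.08523024318124929} 0.019
```

View pics/top0.png

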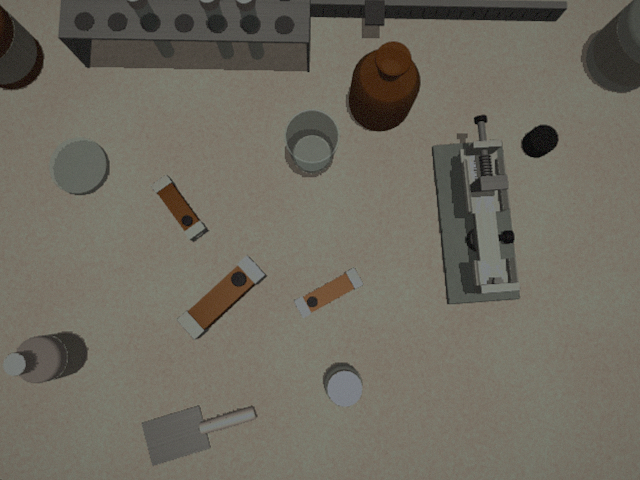

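View pics/scene0.png

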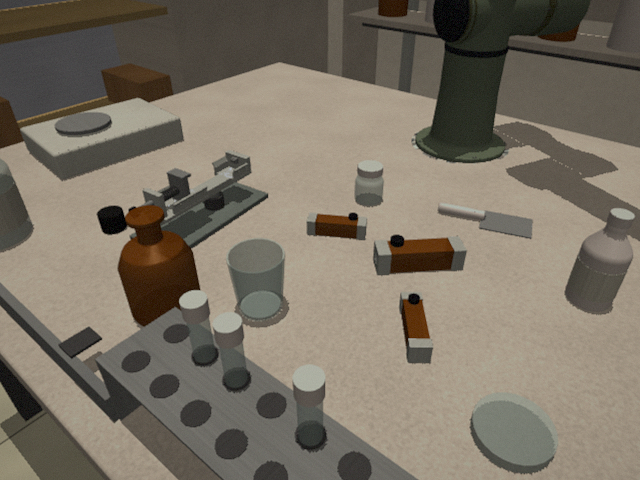

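Candidates for the cell: the amber bars with white ends in the top view at (180,208) small, (223,297) largest and (328,292) small. I choose (223,297), with its neck at (239,279) towards the upper-right end. The holder is at (482,215), with the gate (spring) at the image top and the end stop at about (497,288).

```bash
cat > h.py <<'E'
import numpy as np,cv2
from cell import bot,optics
def cal(n):
    c=optics.get_calibration(n);K=np.array([[c['fx'],0,c['cx']],[0,c['fy'],c['cy']],[0,0,1]]);return K,cv2.Rodrigues(c['rvec'])[0],np.array(c['tvec'])
def ray(n,uv,z):
    K,R,t=cal(n);d=R.T@np.linalg.inv(K)@np.array([uv[0],uv[1],1.]);o=-R.T@t;return o+d*(z-o[2])/d[2]
def proj(n,P):
    K,R,t=cal(n);p=K@(R@np.array(P,float)+t);return p[:2]/p[2]
E
python3 - <<'E'
from h import *
im=cv2.imread('pics/top0.png')
a=cv2.resize(im[235:355,160:290],None,fx=3.5,fy=3.5,interpolation=cv2.INTER_CUBIC)
b=cv2.resize(im[105:310,425:565],None,fx=2.9,fy=2.9,interpolation=cv2.INTER_CUBIC)
H=max(a.shape[0],b.shape[0]);c=np.zeros((H,800,3),np.uint8);b=b[:, :340]
c[:a.shape[0],:a.shape[1]]=a;c[:b.shape[0],460:460+b.shape[1]]=b
cv2.imwrite('pics/crop1.png',np.clip(c*1.7,0,255).astype(np.uint8))
hsv=cv2.cvtColor(im,cv2.COLOR_BGR2HSV)
m=cv2.inRange(hsv,(5,150,60),(20,255,255))
for k in cv2.findContours(m,0,1)[0]:
    if cv2.contourArea(k)>150: print('amber',cv2.minAreaRect(k))
K,R,t=cal('top');print('cam',-R.T@t)
for uv in[(0,0),(640,0),(0,480),(640,480),(223,297)]:print(uv,ray('top',uv,0).round(3))
E
```

```text
amber ((215.84532165527344, 301.9392395019531), (23.78541374206543, 54.40913772583008), 48.012786865234375)
amber ((177.72616577148438, 206.19776916503906), (46.56901931762695, 17.06930160522461), 54.1623420715332)
amber ((387.4309997558594, 73.32759094238281), (56.63707733154297, 55.151512145996094), 68.19859313964844)
cam [0.47784659 0.02615244 0.84730673]
(0, 0) [0.964 0.552 0.   ]
(640, 0) [ 0.985 -0.498  0.   ]
(0, 480) [0.207 0.489 0.   ]
(640, 480) [ 0.229 -0.465  0.   ]
(223, 297) [0.486 0.166 0.   ]
```

View pics/crop1.png

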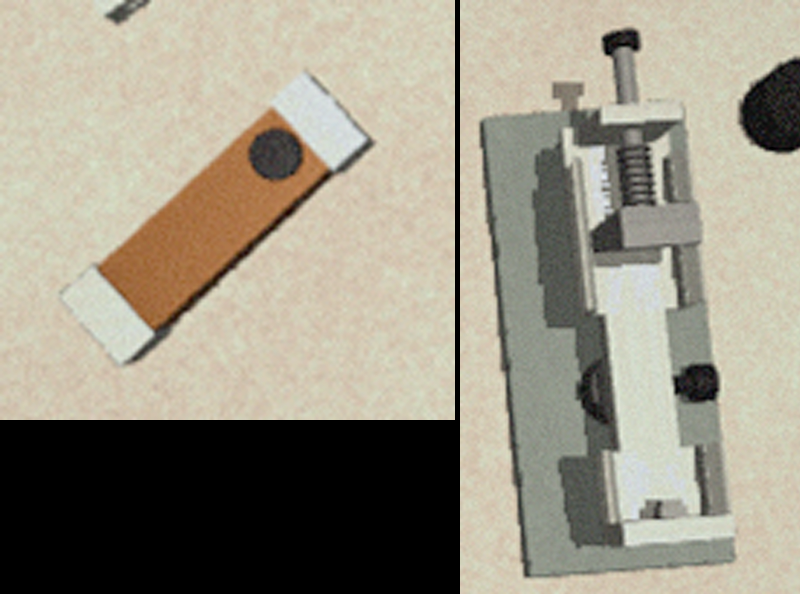

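The crop confirms it: the largest bar has its black cap near the upper-right end. Its outer corners in top pixels are about (248,255), (266,276), (178,319) and (196,339). In the holder crop the gate hood is towards the image top and the key and stop towards the bottom. The foot-plate corners are (433,146), (447,304) and (520,298).

Run:
```python
from h import *
im=cv2.imread('pics/top0.png');hsv=cv2.cvtColor(im,cv2.COLOR_BGR2HSV)
ca=lambda x,y:((x+.5)/3.5-.5+160,(y+.5)/3.5-.5+235)
cb=lambda x,y:((x-460+.5)/2.9-.5+425,(y+.5)/2.9-.5+105)
P=[ray('top',ca(*p),.04) for p in[(308,70),(372,142),(62,295),(125,363)]]
A=np.array(P)[:,:2];s=(A[0]+A[1])/2;p=(A[2]+A[3])/2;d=s-p
print('cell c',A.mean(0),'len',np.linalg.norm(d),'wid',np.linalg.norm(A[0]-A[1]),np.linalg.norm(A[2]-A[3]),'yaw',np.degrees(np.arctan2(d[1],d[0])))
n=ray('top',ca(276,153),.056)[:2];print('neck along',(n-A.mean(0))@d/np.linalg.norm(d))
# foot plate, top face z=.01
Q=[ray('top',cb(*q),.01)[:2] for q in[(482,118),(525,577),(735,560)]]
u=Q[1]-Q[0];print('plate len',np.linalg.norm(u),'wid',np.linalg.norm(Q[2]-Q[1]))
u/=np.linalg.norm(u);v=(Q[2]-Q[1])/np.linalg.norm(Q[2]-Q[1]);print('yaw x',np.degrees(np.arctan2(u[1],u[0])),'yaw from end',np.degrees(np.arctan2(v[1],v[0])),'dot',u@v)
yv=np.array([-u[1],u[0]]);print('y axis',yv,'side',v@yv)
mid=(Q[1]+Q[2])/2;print('stand o',mid-.095*u, Q)
# heights: stop corners for guess bed h
for h in(.05,.059,.068):
  o=mid-.095*u
  for nm,q,z in[('stop tl',(622,520),h+.03),('stop tr',(733,517),h+.03),('stop bl',(625,545),h+.03),('stop br',(733,541),h+.03),('key',(660,500),h+.02),('hood tl',(622,205),h+.052),('hood tr',(699,203),h+.052),('bed notch L',(610,310),h+.0),('bed notch R low',(680,445),h)]:
    w=ray('top',cb(*q),z)[:2]-o;print(h,nm,(w@u*1e3).round(1),(w@yv*1e3).round(1))
```

```text
cell c [0.48646216 0.16161281] len 0.13831259773356971 wid 0.041039935448841006 0.039019749382470735 yaw -46.287041762419726
neck along 0.037079846308829614
plate len 0.2479618149706624 wid 0.11088959180440154
yaw x -174.89514057050908 yaw from end -84.15549570457851 dot -0.012908879658232453
y axis [ 0.08897877 -0.99603352] side 0.9999166769416186
stand o [ 0.58381646 -0.22369197] [array([ 0.73052566, -0.15492503]), array([ 0.48354738, -0.17698837]), array([ 0.49483917, -0.28730154])]
0.05 stop tl 70.6 -23.1
0.05 stop tr 72.7 30.5
0.05 stop bl 82.6 -22.9
0.05 stop br 84.2 29.2
0.05 key 61.9 -0.5
0.05 hood tl -79.2 -14.7
0.05 hood tr -77.6 22.2
0.05 bed notch L -36.6 -9.3
0.05 bed notch R low 34.4 19.1
0.059 stop tl 70.7 -25.9
0.059 stop tr 72.9 27.1
0.059 stop bl 82.6 -25.6
0.059 stop br 84.2 25.9
0.059 key 62.2 -3.5
0.059 hood tl -77.2 -17.6
0.059 hood tr -75.7 18.8
0.059 bed notch L -35.2 -12.1
0.059 bed notch R low 35.0 15.9
0.068 stop tl 70.9 -28.6
0.068 stop tr 73.0 23.7
0.068 stop bl 82.7 -28.4
0.068 stop br 84.2 22.5
0.068 key 62.4 -6.5
0.068 hood tl -75.2 -20.6
0.068 hood tr -73.7 15.4
0.068 bed notch L -33.9 -14.9
0.068 bed notch R low 35.5 12.8
```

Request:
play_rows:
  linear:
    - [0.63, -0.72, -0.17]
    - [0.63, -0.72, -0.17]
    - [0.63, -0.72, -0.17]
    - [0.63, -0.72, -0.17]
    - [0.63, -0.72, -0.17]
    - [0.63, -0.72, -0.17]
    - [0.63, -0.72, -0.17]
    - [0.63, -0.72, -0.17]
    - [0.63, -0.72, -0.17]
    - [0.63, -0.72, -0.17]
    - [0, 0, 0]
    - [0, 0, 0]
  dr:
    - [0, 0, -0.35]
    - [0, 0, -0.35]
    - [0, 0, -0.35]
    - [0, 0, -0.35]
    - [0, 0, -0.35]
    - [0, 0, -0.35]
    - [0, 0, -0.35]
    - [0, 0, -0.35]
    - [0, 0, -0.35]
    - [0, 0, -0.35]
    - [0, 0, 0]
    - [0, 0, 0]
  jaw: 80

```text
clock: 1.6
eef_pos: [0.4855, 0.1627, 0.1323]
tool_rot: [-0.001, 0.392, 0.92, -0.0]
wrist_force: [-0.5, 0.8, -0.7]
opening: 0.0803
```

```bash
cat >> h.py <<'E'
from scipy.spatial.transform import Rotation as Ro
def state(tag=''):
    s=bot.observe();q=s['tool_rot'];R=Ro.from_quat([q[1],q[2],q[3],q[0]]).as_matrix();x=R[:,0];z=R[:,2]
    print(tag,'t%.2f'%s['clock'],'pos',s['eef_pos'].round(4),'psi %.2f'%np.degrees(np.arctan2(x[1],x[0])),'z',z.round(4),'F',s['wrist_force'].round(2),'T',s['ft_torque'].round(2),'open %.4f'%s['opening'],'q5,6',s['q'][4:].round(2));return s,R
E
python3 - <<'E'
from h import *
state()
im=cv2.imread('pics/top0.png');g=cv2.GaussianBlur(cv2.cvtColor(im,cv2.COLOR_BGR2GRAY),(3,3),0).astype(float)
def edge(p,q,z,n=25,r=4):
    p=np.array(p,float);q=np.array(q,float);d=(q-p)/np.linalg.norm(q-p);nn=np.array([-d[1],d[0]]);k=np.arange(-r,r+.01,.25);W=[]
    for s in np.linspace(.1,.9,n):
        c=p+s*(q-p);xy=c+k[:,None]*nn
        v=cv2.remap(g.astype(np.float32),xy[:,0].astype(np.float32)[None],xy[:,1].astype(np.float32)[None],1)[0]
        i=np.argmax(abs(np.gradient(v)));W.append(xy[i])
    vx,vy,x0,y0=cv2.fitLine(np.array(W,np.float32),cv2.DIST_HUBER,0,.01,.01).ravel()
    A=ray('top',(x0-30*vx,y0-30*vy),z)[:2];B=ray('top',(x0+30*vx,y0+30*vy),z)[:2];return A,B,np.degrees(np.arctan2(*(B-A)[::-1]))
def X(a,b):
    (A,B,_),(C,D,_)=a,b;s=np.linalg.solve(np.c_[B-A,C-D],C-A);return A+s[0]*(B-A)
L=edge((432.5,146),(447.5,304),.01);E_=edge((447.5,304),(519.8,298),.01)
print('plate side',L[2],'end',E_[2],'corner',X(L,E_))
cc=[(248,255),(266,275.6),(195.7,338.7),(177.7,319.3)]
es=[edge(cc[i],cc[(i+1)%4],.04) for i in range(4)];print('cell edges',[e[2] for e in es]);V=np.array([X(es[i-1],es[i]) for i in range(4)]);print('cell c',V.mean(0),np.linalg.norm(V-np.roll(V,1,0),axis=1))
cb=lambda x,y:((x-460+.5)/2.9-.5+425,(y+.5)/2.9-.5+105)
for nm,a,b,z in[('stop face',(625,521),(730,517),.088),('stop back',(627,546),(733,541),.088),('bed L',(608,320),(618,445),.058),('bed R',(669,310),(680,440),.058)]:print(nm,edge(cb(*a),cb(*b),z,r=2.5))
E
```

```text
t1.60 pos [0.4855 0.1627 0.1323] psi 133.85 z [-1.6e-03  2.0e-04 -1.0e+00] F [-0.46  0.81 -0.69] T [ 0.01 -0.02  0.02] open 0.0803 q5,6 [0.   0.98]
plate side -174.32521555020634 end -84.38900327200277 corner [ 0.48262205 -0.17674471]
cell edges [np.float64(-135.72375191914279), np.float64(-45.513284687236364), np.float64(-136.5677782151905), np.float64(-45.88739472774932)]
cell c [0.48490653 0.16215456] [0.13741456 0.039324   0.13800751 0.04022778]
stop face (array([ 0.51015583, -0.19250334]), array([ 0.51573662, -0.27555685]), np.float64(-86.15578231897379))
stop back (array([ 0.49895969, -0.1959556 ]), array([ 0.5055936 , -0.27884312]), np.float64(-85.42407866352701))
bed L (array([ 0.61786179, -0.20592283]), array([ 0.53072389, -0.21405991]), np.float64(-174.6650947832063))
bed R (array([ 0.62629117, -0.23507717]), array([ 0.53920047, -0.24455905]), np.float64(-173.78647298744548))
```

Request:
play_rows:
  linear:
    - [0, 0, -0.6]
    - [0, 0, -0.6]
    - [0, 0, -0.6]
    - [0, 0, -0.32]
    - [0, 0, 0]
    - [0, 0, 0]
  dr:
    - [0, 0, 0]
    - [0, 0, 0]
    - [0, 0, 0]
    - [0, 0, 0]
    - [0, 0, 0]
    - [0, 0, 0]

```text
clock: 2.35
eef_pos: [0.4864, 0.1635, 0.0275]
tool_rot: [0.0, 0.391, 0.92, 0.0]
wrist_force: [-0.3, 1.0, 0.5]
opening: 0.08
```

Request:
play_rows:
  linear:
    - [0, 0, 0]
    - [0, 0, 0]
    - [0, 0, 0]
    - [0, 0, 0]
    - [0, 0, 0]
    - [0, 0, 0]
  dr:
    - [0, 0, 0]
    - [0, 0, 0]
    - [0, 0, 0]
    - [0, 0, 0]
    - [0, 0, 0]
    - [0, 0, 0]
  jaw: 20
  force: 60

```text
clock: 3.1
eef_pos: [0.4863, 0.1626, 0.0267]
tool_rot: [-0.0, 0.392, 0.92, -0.0]
wrist_force: [-0.1, 0.2, -0.1]
opening: 0.0204
```

Request:
play_rows:
  linear:
    - [0, 0, 0.4]
    - [0, 0, 1.0]
    - [0, 0, 1.0]
    - [0, 0, 0.8]
    - [0, 0, 0]
    - [0, 0, 0]
  dr:
    - [0, 0, 0]
    - [0, 0, 0]
    - [0, 0, 0]
    - [0, 0, 0]
    - [0, 0, 0]
    - [0, 0, 0]

```text
clock: 3.85
eef_pos: [0.4859, 0.1626, 0.186]
tool_rot: [-0.0, 0.392, 0.92, -0.0]
wrist_force: [-0.5, -1.0, -0.3]
opening: 0.02
```

Run:
```python
from h import *
state()
a=optics.get_image('top')[:,:,::-1];b=optics.get_image('scene')[:,:,::-1]
cv2.imwrite('pics/top1.png',a)
c=np.hstack([cv2.resize(a[200:400,100:300],(400,400)),cv2.resize(b[50:300,300:550],(400,400))])
cv2.imwrite('pics/lift.png',np.clip(c*1.5,0,255).astype(np.uint8))
```

```text
t3.85 pos [0.4859 0.1626 0.186 ] psi 133.85 z [-8.e-04 -1.e-04 -1.e+00] F [-0.47 -1.   -0.27] T [-0.01  0.1   0.01] open 0.0200 q5,6 [0.   0.98]
```

View pics/lift.png

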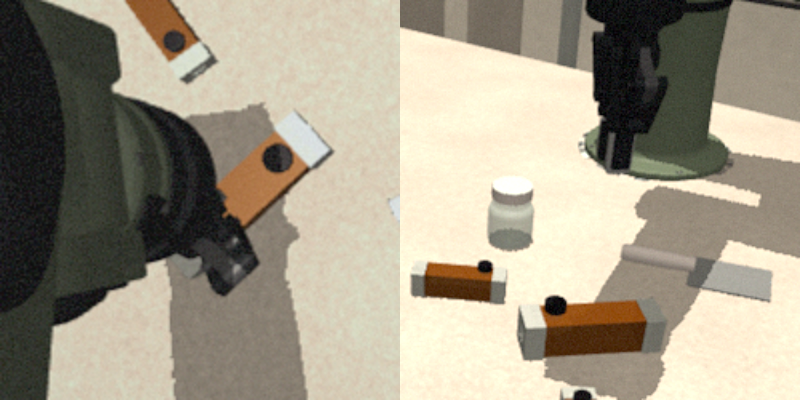

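The cell was not gripped: the fingers shut to 20 mm and it still lies on the bench, apparently unmoved. I'll compare the projected TCP with where the fingers appear.

Run:
```python
from h import *
s,R=state();p=s['eef_pos']
for n in('top','scene'):print(n,'tcp',proj(n,p),'tip',proj(n,p+R[:,2]*.019),'above',proj(n,p-R[:,2]*.1),'cell',proj(n,[.4855,.162,.02]),'base',proj(n,[0,0,0]))
print(R.round(3), s['q'])
```

```text
t3.95 pos [0.4852 0.1624 0.1852] psi 133.85 z [-2.8e-03 -5.0e-04 -1.0e+00] F [-0.05  0.51  0.01] T [ 0.01  0.   -0.02] open 0.0201 q5,6 [-0.    0.98]
top tcp [200.9567822 295.8723372] tip [204.09954524 296.15487252] above [180.92484036 294.07145979] cell [223.70412459 297.39592009] base [324.61032592 637.03800599]
scene tcp [431.60490704 161.37849783] tip [429.91844068 173.36476487] above [441.45832215  91.34705961] cell [418.11520913 254.40835526] base [459.02989136 142.93656445]
[[-0.693  0.721 -0.003]
 [ 0.721  0.693 -0.001]
 [ 0.002 -0.002 -1.   ]] [ 1.78697480e-01  2.83290032e-01 -3.40532036e-01  9.49816372e-01
 -2.16490678e-05  9.84243286e-01]
```

Run:
```python
from h import *
s,R=state();p=s['eef_pos']
out=[]
for n,(x0,y0) in(('top',(120,230)),('scene',(360,60))):
    a=optics.get_image(n)[:,:,::-1].copy()
    w=cv2.resize(a[y0:y0+150,x0:x0+150],(400,400)*1,interpolation=cv2.INTER_CUBIC);w=np.clip(w*2.2,0,255).astype(np.uint8)
    for P,c in((p,(0,0,255)),(p+R[:,2]*.019,(0,255,0)),(p-R[:,2]*.1,(255,0,0)),(p+R[:,1]*.05,(0,255,255))):
        u=(proj(n,P)-(x0,y0))*400/150;cv2.circle(w,tuple(int(k) for k in u),5,c,2)
    out.append(w)
cv2.imwrite('pics/tip.png',np.hstack(out))
```

```text
t3.95 pos [0.4852 0.1624 0.1852] psi 133.85 z [-2.8e-03 -5.0e-04 -1.0e+00] F [-0.05  0.51  0.01] T [ 0.01  0.   -0.02] open 0.0201 q5,6 [-0.    0.98]
```

View pics/tip.png

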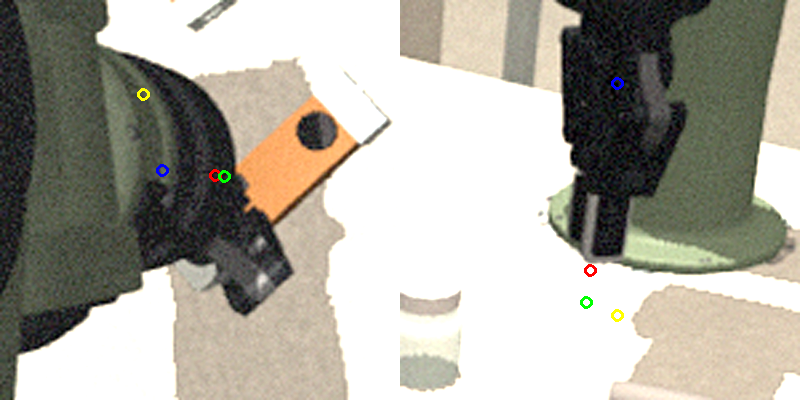

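Request:
play_rows:
  linear:
    - [0, 0, 0]
    - [0, 0, 0]
    - [0, 0, 0]
    - [0, 0, -0.8]
    - [0, 0, -0.8]
    - [0, 0, -0.8]
    - [0, 0, -0.6]
    - [0, 0, -0.16]
    - [0, 0, 0]
    - [0, 0, 0]
  dr:
    - [0, 0, 0]
    - [0, 0, 0]
    - [0, 0, 0]
    - [0, 0, 0]
    - [0, 0, 0]
    - [0, 0, 0]
    - [0, 0, 0]
    - [0, 0, 0]
    - [0, 0, 0]
    - [0, 0, 0]
  jaw: 80

```text
clock: 5.3
eef_pos: [0.4875, 0.1629, 0.03]
tool_rot: [0.001, 0.392, 0.92, 0.001]
wrist_force: [-0.5, -0.3, 0.1]
opening: 0.0798
```

Run:
```python
from h import *
s,R=state();p=s['eef_pos']
out=[]
for n,(x0,y0) in(('top',(140,230)),('scene',(345,140))):
    a=optics.get_image(n)[:,:,::-1].copy()
    w=cv2.resize(a[y0:y0+150,x0:x0+150],(400,400),interpolation=cv2.INTER_CUBIC);w=np.clip(w*1.8,0,255).astype(np.uint8)
    for P,c in((p,(0,0,255)),(p+R[:,2]*.019+R[:,1]*.04,(0,255,0)),(p+R[:,2]*.019-R[:,1]*.04,(255,0,0))):
        u=(proj(n,P)-(x0,y0))*400/150;cv2.circle(w,tuple(int(k) for k in u),4,c,1)
    out.append(w)
cv2.imwrite('pics/tip2.png',np.hstack(out))
```

```text
t5.30 pos [0.4875 0.1629 0.03  ] psi 133.85 z [ 2.3e-03  4.0e-04 -1.0e+00] F [-0.55 -0.31  0.13] T [-0.   -0.03 -0.05] open 0.0798 q5,6 [-0.    0.98]
```

View pics/tip2.png

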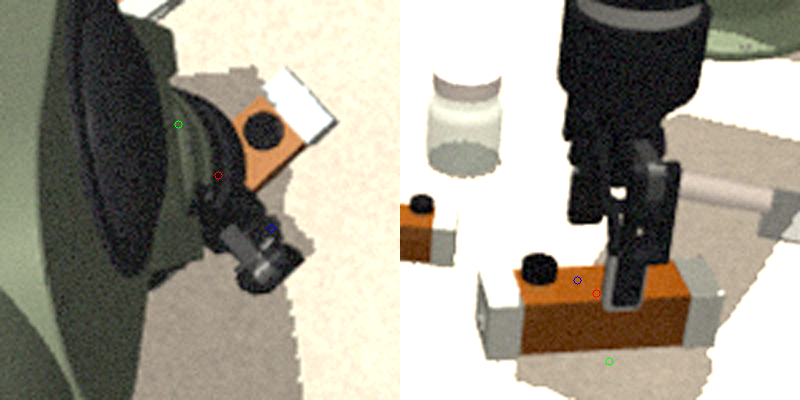

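Run:
```python
from h import *
s,R=state();p=s['eef_pos']
for nm,sg,uv in(('front',1,(345+222*.375,140+308*.375)),('rear',-1,(345+187*.375,140+222*.375))):
    P=p+R[:,2]*.019+sg*R[:,1]*.045
    for dz in(0,.013,.02,.03,.04):
        w=ray('scene',uv,P[2]+dz);print(nm,dz,((w-P)*1e3).round(1))
```

```text
t5.40 pos [0.4874 0.1629 0.0299] psi 133.85 z [ 2.4e-03  4.0e-04 -1.0e+00] F [-0.89  0.38 -0.14] T [-0.    0.03 -0.  ] open 0.0801 q5,6 [-0.    0.98]
front 0 [-53.3 -22.9   0. ]
front 0.013 [-37.2 -15.7  13. ]
front 0.02 [-28.5 -11.9  20. ]
front 0.03 [-16.   -6.4  30. ]
front 0.04 [-3.6 -1.  40. ]
rear 0 [-59.  -26.1  -0. ]
rear 0.013 [-40.9 -17.2  13. ]
rear 0.02 [-31.1 -12.4  20. ]
rear 0.03 [-17.2  -5.5  30. ]
rear 0.04 [-3.3  1.3 40. ]
```

The fingers' tips stand about 40 mm higher than the reported TCP implies with the jaws open: 13 mm from the pad swing and about 27 mm unexplained. At dz=40 mm the horizontal residual is only about 3 mm. The first grip therefore shut just above the cell. I'll feel for the bench to get the true tip height.

Request:
play_rows:
  linear:
    - [0, 0, -0.3]
    - [0, 0, -0.3]
    - [0, 0, -0.1]
    - [0, 0, -0.05]
    - [0, 0, 0]
    - [0, 0, 0]
  dr:
    - [0, 0, 0]
    - [0, 0, 0]
    - [0, 0, 0]
    - [0, 0, 0]
    - [0, 0, 0]
    - [0, 0, 0]

```text
clock: 6.15
eef_pos: [0.4866, 0.1627, -0.0086]
tool_rot: [0.0, 0.392, 0.92, 0.0]
wrist_force: [0.6, -0.6, -0.1]
opening: 0.0798
```

Request:
play_rows:
  linear:
    - [0, 0, -0.06]
    - [0, 0, -0.06]
    - [0, 0, 0]
  dr:
    - [0, 0, 0]
    - [0, 0, 0]
    - [0, 0, 0]

```text
clock: 6.52
eef_pos: [0.4861, 0.1626, -0.0151]
tool_rot: [-0.0, 0.392, 0.92, -0.0]
wrist_force: [-0.7, 0.6, 0.5]
opening: 0.0799
```

Request:
play_rows:
  linear:
    - [0, 0, -0.06]
    - [0, 0, -0.06]
    - [0, 0, 0]
  dr:
    - [0, 0, 0]
    - [0, 0, 0]
    - [0, 0, 0]

```text
clock: 6.9
eef_pos: [0.486, 0.1626, -0.0211]
tool_rot: [-0.0, 0.392, 0.92, -0.0]
wrist_force: [0.2, 0.2, 0.2]
opening: 0.08
```

Request:
play_rows:
  linear:
    - [0, 0, -0.06]
    - [0, 0, 0]
  dr:
    - [0, 0, 0]
    - [0, 0, 0]

```text
clock: 7.15
eef_pos: [0.4862, 0.1626, -0.024]
tool_rot: [-0.0, 0.392, 0.92, -0.0]
wrist_force: [0.5, 0.1, 0.1]
opening: 0.0798
```

Request:
play_rows:
  linear:
    - [0, 0, -0.06]
    - [0, 0, 0]
  dr:
    - [0, 0, 0]
    - [0, 0, 0]

```text
clock: 7.4
eef_pos: [0.4865, 0.1627, -0.0247]
tool_rot: [0.0, 0.392, 0.92, 0.0]
wrist_force: [-6.0, -1.6, 23.1]
opening: 0.0799
```

Run:
```python
from h import *
s,R=state();x0,y0=345,140
a=optics.get_image('scene')[:,:,::-1]
w=cv2.resize(a[y0:y0+150,x0:x0+150],(500,500),interpolation=cv2.INTER_CUBIC)
cv2.imwrite('pics/low.png',np.clip(w*1.8,0,255).astype(np.uint8))
```

```text
t7.40 pos [ 0.4865  0.1627 -0.0247] psi 133.86 z [ 9.e-04 -1.e-04 -1.e+00] F [-6.03 -1.65 23.08] T [-0.38  1.44 -0.08] open 0.0799 q5,6 [-0.    0.98]
```

View pics/low.png

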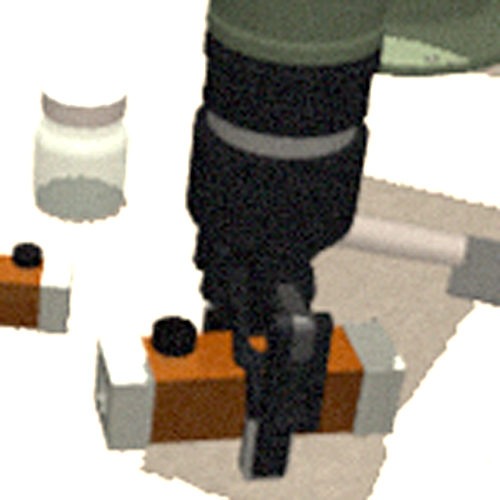

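Run:
```python
from h import *
s,R=state();p=s['eef_pos']
w=ray('scene',(345+266*.3,140+474*.3),.0)
d=w-p;print('tip rel tcp in tool x,y:',d@R[:,0],d@R[:,1], 'world',d)
```

```text
t7.45 pos [ 0.4865  0.1627 -0.0247] psi 133.85 z [ 9.e-04 -1.e-04 -1.e+00] F [-6.4   0.09 23.4 ] T [-0.38  1.46 -0.03] open 0.0801 q5,6 [-0.    0.98]
tip rel tcp in tool x,y: 0.0017682506323551896 0.04436468473293693 world [0.03074343 0.03201542 0.02471387]
```

Request:
play_rows:
  linear:
    - [0, 0, 0.2]
    - [0, 0, 0.18]
    - [0, 0, 0]
  dr:
    - [0, 0, 0]
    - [0, 0, 0]
    - [0, 0, 0]

```text
clock: 7.82
eef_pos: [0.4871, 0.1628, -0.0071]
tool_rot: [0.001, 0.392, 0.92, 0.0]
wrist_force: [0.1, 0.7, 0.0]
opening: 0.0798
```

Request:
play_rows:
  linear:
    - [0, 0, 0]
    - [0, 0, 0]
    - [0, 0, 0]
    - [0, 0, 0]
    - [0, 0, 0]
  dr:
    - [0, 0, 0]
    - [0, 0, 0]
    - [0, 0, 0]
    - [0, 0, 0]
    - [0, 0, 0]
  jaw: 15
  force: 70

```text
clock: 8.45
eef_pos: [0.4863, 0.1626, -0.008]
tool_rot: [-0.0, 0.392, 0.92, -0.0]
wrist_force: [-0.1, 0.3, -0.6]
opening: 0.0353
```

Request:
play_rows:
  linear:
    - [0, 0, 0.3]
    - [0, 0, 0.8]
    - [0, 0, 0.9]
    - [0, 0, 0.9]
    - [0, 0, 0]
    - [0, 0, 0]
  dr:
    - [0, 0, 0]
    - [0, 0, 0]
    - [0, 0, 0]
    - [0, 0, 0]
    - [0, 0, 0]
    - [0, 0, 0]

```text
clock: 9.2
eef_pos: [0.4856, 0.1625, 0.1369]
tool_rot: [-0.0, 0.392, 0.92, -0.0]
wrist_force: [0.1, -0.0, -3.1]
opening: 0.0351
```

Request:
play_rows:
  linear:
    - [0.08, -0.386, 0.053]
    - [0.08, -0.386, 0.053]
    - [0.08, -0.386, 0.053]
    - [0.08, -0.386, 0.053]
    - [0.08, -0.386, 0.053]
    - [0.08, -0.386, 0.053]
    - [0.08, -0.386, 0.053]
    - [0.08, -0.386, 0.053]
    - [0.08, -0.386, 0.053]
    - [0.08, -0.386, 0.053]
  dr:
    - [0, 0, -0.8]
    - [0, 0, -0.8]
    - [0, 0, -0.8]
    - [0, 0, -0.8]
    - [0, 0, -0.8]
    - [0, 0, -0.8]
    - [0, 0, -0.8]
    - [0, 0, -0.8]
    - [0, 0, -0.8]
    - [0, 0, -0.8]

```text
clock: 10.45
eef_pos: [0.5247, -0.0307, 0.1615]
tool_rot: [-0.002, 0.821, 0.571, -0.002]
wrist_force: [-0.1, 1.1, -2.2]
opening: 0.0349
```

Request:
play_rows:
  linear:
    - [0.08, -0.386, 0.053]
    - [0.08, -0.386, 0.053]
    - [0.08, -0.386, 0.053]
    - [0.08, -0.386, 0.053]
    - [0.08, -0.386, 0.053]
    - [0.08, -0.386, 0.053]
    - [0.08, -0.386, 0.053]
    - [0.08, -0.386, 0.053]
    - [0.08, -0.386, 0.053]
    - [0.08, -0.386, 0.053]
    - [0, 0, 0]
    - [0, 0, 0]
  dr:
    - [0, 0, -0.8]
    - [0, 0, -0.8]
    - [0, 0, -0.8]
    - [0, 0, -0.8]
    - [0, 0, -0.8]
    - [0, 0, -0.8]
    - [0, 0, -0.8]
    - [0, 0, -0.8]
    - [0, 0, -0.8]
    - [0, 0, -0.8]
    - [0, 0, 0]
    - [0, 0, 0]

```text
clock: 11.95
eef_pos: [0.5652, -0.2223, 0.1885]
tool_rot: [-0.001, 0.999, 0.052, -0.001]
wrist_force: [-0.1, 0.1, -3.5]
opening: 0.0349
```

Run:
```python
from h import *
state()
for n in('top','scene'):cv2.imwrite(f'pics/level_{n}.png',optics.get_image(n)[:,:,::-1])
```

```text
t11.95 pos [ 0.5652 -0.2223  0.1885] psi 5.93 z [-0.0029  0.0021 -1.    ] F [-0.1   0.07 -3.52] T [0.03 0.02 0.  ] open 0.0349 q5,6 [0.   2.54]
```

Request:
play_rows:
  linear:
    - [0, 0, 0]
    - [0, 0, 0]
    - [0, 0, 0]
    - [0, 0, 0]
    - [0, 0, 0]
    - [0, 0, 0]
  dr:
    - [-0.061, 0.622, 0]
    - [-0.061, 0.622, 0]
    - [-0.061, 0.622, 0]
    - [-0.061, 0.622, 0]
    - [0, 0, 0]
    - [0, 0, 0]

```text
clock: 12.8
eef_pos: [0.5664, -0.223, 0.19]
tool_rot: [0.008, 0.984, 0.051, -0.173]
wrist_force: [-0.2, 0.3, -1.5]
opening: 0.035
```

Run:
```python
from h import *
state()
for n in('top','scene'):cv2.imwrite(f'pics/tilt_{n}.png',optics.get_image(n)[:,:,::-1])
o=[]
for k in('level','tilt'):
    a=cv2.imread(f'pics/{k}_top.png')[90:340,420:620];b=cv2.imread(f'pics/{k}_scene.png')[30:280,80:280]
    o.append(np.hstack([a,b]))
w=cv2.resize(np.hstack(o),(800,250));w=np.vstack([cv2.resize(o[0],(480,300)),cv2.resize(o[1],(480,300))])
cv2.imwrite('pics/lt.png',np.clip(w*1.7,0,255).astype(np.uint8))
```

```text
t12.80 pos [ 0.5664 -0.223   0.19  ] psi 5.90 z [-0.3392 -0.0335 -0.9401] F [-0.24  0.29 -1.52] T [ 0.06 -0.46 -0.06] open 0.0350 q5,6 [-0.17  2.66]
```

View pics/lt.png

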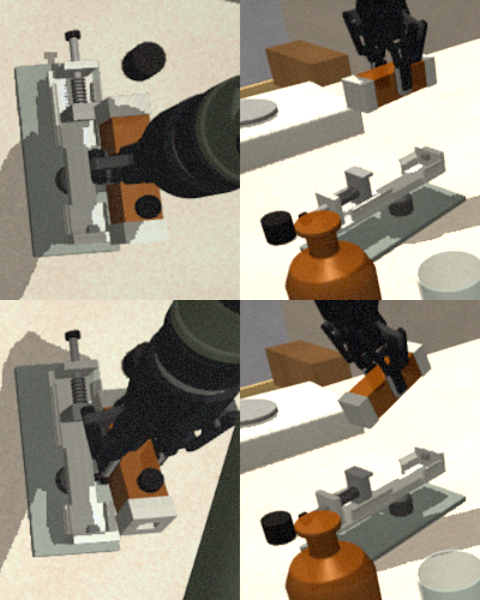

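```bash
cat >> h.py <<'E'
def cellpts(c,R): # c centre; R tool rotation; cell x=-tool x, z=-tool z
    X=-R[:,0];Z=-R[:,2];Y=np.cross(Z,X);return {(a,b,d):c+a*.07*X+b*.02*Y+d*.02*Z for a in(1,-1) for b in(1,-1) for d in(1,-1)}
E
python3 - <<'E'
from h import *
def Rq(q):return Ro.from_quat([q[1],q[2],q[3],q[0]]).as_matrix()
cfg={'level':([.5652,-.2223,.1885],[-.001,.999,.052,-.001]),'tilt':([.5664,-.223,.19],[.008,.984,.051,-.173])}
for k,(p,q) in cfg.items():
    R=Rq(q);p=np.array(p)
    hy={'A':p-.028*R[:,2],'B':p+[0,0,.031]+.003*R[:,2]}
    for n,(x0,y0,off) in{'top':(420,90,0),'scene':(80,30,240)}.items():
        a=cv2.imread(f'pics/{k}_{n}.png')[y0:y0+250,x0:x0+200]
        a=np.clip(cv2.resize(a,None,fx=2,fy=2,interpolation=cv2.INTER_CUBIC)*1.6,0,255).astype(np.uint8)
        for h,c in hy.items():
            for kk,P in cellpts(c,R).items():
                u=(proj(n,P)-(x0,y0)+.5)*2;cv2.circle(a,tuple(int(v) for v in u),4,(0,0,255) if h=='A' else (0,255,0),1)
        cfg.setdefault
        globals().setdefault('out',[]).append(a[:,:,:])
w=np.hstack([out[1][:300],out[3][:300]])
w2=np.hstack([out[0][:420],out[2][:420]])
cv2.imwrite('pics/hyp.png',np.vstack([w[20:200],w2]))
E
```

```text
(no output)
```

View pics/hyp.png

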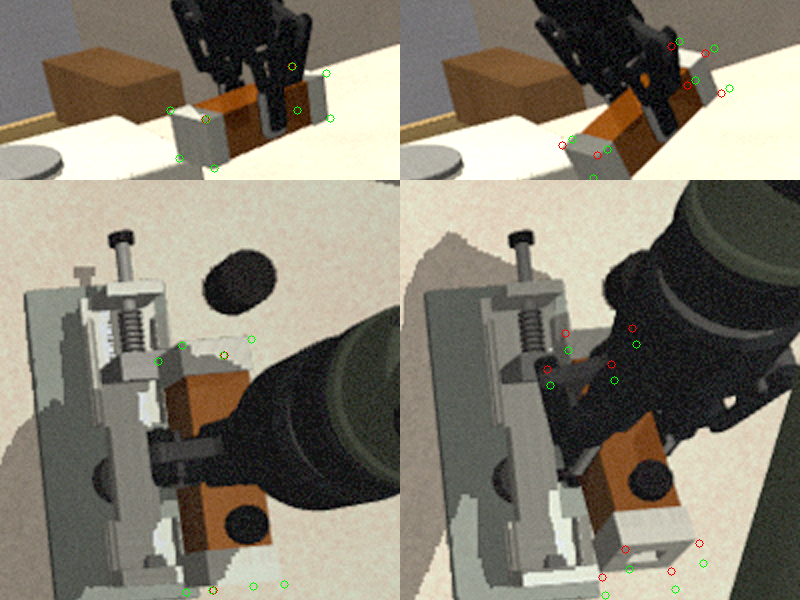

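The level and tilted views show the cell held squarely over the holder, slotted end raised. The corner overlays match a rotation about a point 28 mm below the cell centre in the tool frame, so the reported TCP lies about 31 mm too far along the tool. I'll plan with centre = p − 0.028·z_tool. Now down towards the bed.

Request:
play_rows:
  linear:
    - [-0.133, -0.02, -0.3]
    - [-0.133, -0.02, -0.3]
    - [0, 0, -0.4]
    - [0, 0, -0.4]
    - [0, 0, -0.3]
    - [0, 0, -0.1]
    - [0, 0, 0]
    - [0, 0, 0]
  dr:
    - [0, 0, 0]
    - [0, 0, 0]
    - [0, 0, 0]
    - [0, 0, 0]
    - [0, 0, 0]
    - [0, 0, 0]
    - [0, 0, 0]
    - [0, 0, 0]

```text
clock: 13.9
eef_pos: [0.5535, -0.2256, 0.101]
tool_rot: [0.008, 0.984, 0.05, -0.173]
wrist_force: [0.0, -0.2, -2.0]
opening: 0.0351
```

Run:
```python
from h import *
s,R=state();c=s['eef_pos']-.028*R[:,2];print('pred centre',c)
n='top';x0,y0=430,100
a=optics.get_image(n)[:,:,::-1];cv2.imwrite('pics/pre_top.png',a);cv2.imwrite('pics/pre_scene.png',optics.get_image('scene')[:,:,::-1])
a=np.clip(cv2.resize(a[y0:y0+220,x0:x0+140],None,fx=2.7,fy=2.7,interpolation=cv2.INTER_CUBIC)*1.7,0,255).astype(np.uint8)
for P in cellpts(c,R).values():cv2.circle(a,tuple(int(v) for v in (proj(n,P)-(x0,y0)+.5)*2.7),4,(0,0,255),1)
b=cv2.imread('pics/pre_scene.png')[90:290,110:260];b=np.clip(cv2.resize(b,None,fx=2.7,fy=2.7,interpolation=cv2.INTER_CUBIC)*1.7,0,255).astype(np.uint8)
for P in cellpts(c,R).values():cv2.circle(b,tuple(int(v) for v in (proj('scene',P)-(110,90)+.5)*2.7),4,(0,0,255),1)
H=540;cv2.imwrite('pics/pre.png',np.hstack([a[:H],b[:H]]))
```

```text
t13.90 pos [ 0.5535 -0.2256  0.101 ] psi 5.85 z [-0.3392 -0.034  -0.9401] F [ 0.02 -0.19 -2.01] T [ 0.03 -0.5   0.01] open 0.0351 q5,6 [-0.17  2.65]
pred centre [ 0.56302625 -0.22464101  0.12733358]
```

View pics/pre.png

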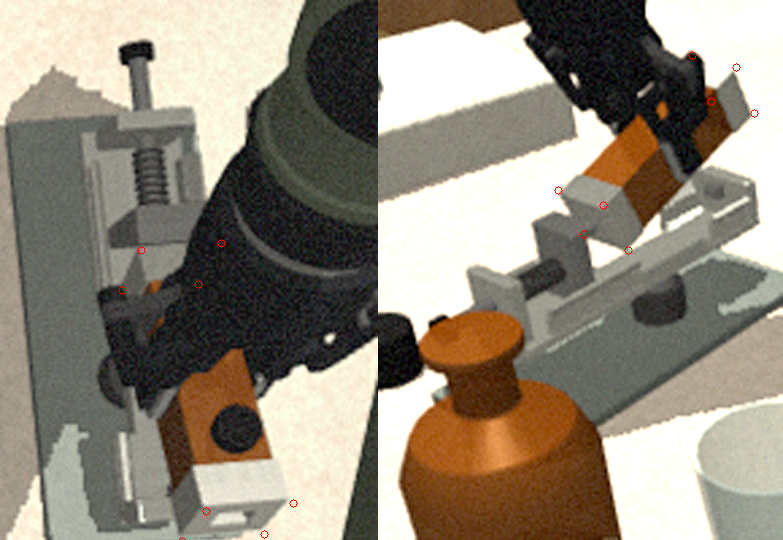

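Run:
```python
from h import *
a=cv2.imread('pics/level_top.png');hsv=cv2.cvtColor(a,cv2.COLOR_BGR2HSV)
m=cv2.inRange(hsv,(4,130,40),(22,255,255));m[:,:490]=0;m[:150]=0;m[300:]=0
p=np.array([.5652,-.2223,.1885]);c=p+[0,0,.028]
o=np.array([.5825,-.2222]);u=np.array([-.9952,-.0976]);yv=np.array([.0976,-.9952])
L=[];Rr=[]
for y in range(180,290):
    x=np.where(m[y]>0)[0]
    if len(x)<8: continue
    print(y,x.min(),x.max(),end=' | ')
    w=ray('top',(x.max(),y),c[2]+.018)[:2]-o;Rr.append((w@u,w@yv))
print();Rr=np.array(Rr)
for r in Rr[::3]:print((r*1e3).round(1),end=' ')
print('\npred centre stand',(c[:2]-o)@u,(c[:2]-o)@yv)
```

```text
186 534 543 | 187 522 543 | 188 513 543 | 189 513 544 | 190 513 543 | 191 513 544 | 192 513 544 | 193 513 543 | 194 513 542 | 195 512 542 | 196 510 541 | 197 503 540 | 198 509 540 | 199 514 539 | 200 509 539 | 201 510 538 | 202 506 538 | 203 514 537 | 204 510 537 | 205 508 536 | 206 515 535 | 207 507 534 | 208 510 533 | 209 515 531 | 210 508 528 | 211 511 525 | 242 520 548 | 243 519 549 | 244 519 550 | 245 513 551 | 246 520 552 | 247 515 551 | 248 518 551 | 249 521 552 | 250 509 552 | 251 509 552 | 252 521 552 | 253 521 552 | 254 521 552 | 255 517 552 | 256 521 534 | 257 521 553 | 258 521 532 | 259 515 532 | 260 518 532 | 261 522 532 | 262 517 531 | 263 518 531 | 264 515 532 | 265 522 532 | 266 516 554 | 267 519 554 | 268 523 554 | 269 514 554 | 270 518 554 | 271 517 555 | 272 523 549 | 273 517 538 | 
[-34.2  13.7] [-30.6  14.4] [-27.2  14. ] [-23.9  11.3] [-20.6   8.6] [-17.4   5.9] [-14.    4.4] [-10.8   0.5] [-7.9 -6.6] [31.3 12.5] [35.  15.4] [38.4 15. ] [41.7 14.6] [45.1 14.2] [46.7 -8.7] [50.1 -9.1] [53.5 -9.5] [58.7 14.7] [62.  14.3] [64. -4.] 
pred centre stand 0.01722671999999998 -0.0015889600000000093
```

The pre-insertion picture shows the plain end clear of the hood, lined up over the bed, with the slot facing the stop. The edge fit puts the cell parallel to the holder within about 0.2° and about 1.5 mm off to −y. I'll correct that and feel for the bed.

Request:
play_rows:
  linear:
    - [0, -0.03, -0.1]
    - [0, 0, -0.1]
    - [0, 0, -0.06]
    - [0, 0, 0]
  dr:
    - [0, 0, 0]
    - [0, 0, 0]
    - [0, 0, 0]
    - [0, 0, 0]

```text
clock: 14.5
eef_pos: [0.5528, -0.2269, 0.0867]
tool_rot: [0.008, 0.983, 0.05, -0.174]
wrist_force: [0.6, -0.8, -3.1]
opening: 0.0352
```

Request:
play_rows:
  linear:
    - [0, 0, -0.04]
    - [0, 0, -0.04]
    - [0, 0, 0]
  dr:
    - [0, 0, 0]
    - [0, 0, 0]
    - [0, 0, 0]

```text
clock: 14.88
eef_pos: [0.5532, -0.2271, 0.0831]
tool_rot: [0.008, 0.984, 0.05, -0.173]
wrist_force: [0.6, -0.8, -3.2]
opening: 0.0353
```

Request:
play_rows:
  linear:
    - [0, 0, -0.04]
    - [0, 0, 0]
  dr:
    - [0, 0, 0]
    - [0, 0, 0]

```text
clock: 15.12
eef_pos: [0.5531, -0.2271, 0.0811]
tool_rot: [0.008, 0.984, 0.05, -0.173]
wrist_force: [-0.0, -1.8, -4.0]
opening: 0.035
```

Request:
play_rows:
  linear:
    - [0, 0, -0.04]
    - [0, 0, 0]
  dr:
    - [0, 0, 0]
    - [0, 0, 0]

```text
clock: 15.38
eef_pos: [0.5531, -0.2271, 0.0791]
tool_rot: [0.008, 0.984, 0.05, -0.173]
wrist_force: [0.9, -2.1, -2.6]
opening: 0.035
```

Request:
play_rows:
  linear:
    - [0, -0.02, 0]
    - [0, 0, -0.04]
    - [0, 0, 0]
  dr:
    - [0, 0, 0]
    - [0, 0, 0]
    - [0, 0, 0]

```text
clock: 15.75
eef_pos: [0.5527, -0.2274, 0.0768]
tool_rot: [0.008, 0.983, 0.05, -0.174]
wrist_force: [-0.4, 0.2, -3.3]
opening: 0.0351
```

Request:
play_rows:
  linear:
    - [0, 0, -0.04]
    - [0, 0, 0]
  dr:
    - [0, 0, 0]
    - [0, 0, 0]

```text
clock: 16.0
eef_pos: [0.553, -0.2277, 0.0751]
tool_rot: [0.008, 0.984, 0.05, -0.173]
wrist_force: [0.2, 0.3, -3.2]
opening: 0.0349
```

Request:
play_rows:
  linear:
    - [0, 0, -0.04]
    - [0, 0, 0]
  dr:
    - [0, 0, 0]
    - [0, 0, 0]

```text
clock: 16.25
eef_pos: [0.553, -0.2279, 0.0746]
tool_rot: [0.008, 0.984, 0.05, -0.173]
wrist_force: [-3.3, 1.3, 5.2]
opening: 0.0352
```

Bed contact at p_z≈0.075 gives a bed height of about 58.6 mm, which agrees with the image estimate of 58–60 mm. Raise 1.5 mm and slide under the hood to the gate.

Request:
play_rows:
  linear:
    - [0, 0, 0.045]
    - [0.1, 0.01, 0]
    - [0.1, 0.01, 0]
    - [0, 0, 0]
  dr:
    - [0, 0, 0]
    - [0, 0, 0]
    - [0, 0, 0]
    - [0, 0, 0]

```text
clock: 16.75
eef_pos: [0.5636, -0.2268, 0.075]
tool_rot: [0.008, 0.984, 0.05, -0.173]
wrist_force: [0.7, -0.4, -1.6]
opening: 0.0351
```

Request:
play_rows:
  linear:
    - [0.04, 0.004, 0]
    - [0.04, 0.004, 0]
    - [0, 0, 0]
  dr:
    - [0, 0, 0]
    - [0, 0, 0]
    - [0, 0, 0]

```text
clock: 17.12
eef_pos: [0.5661, -0.2265, 0.0752]
tool_rot: [0.008, 0.983, 0.05, -0.175]
wrist_force: [-5.7, -0.2, -2.0]
opening: 0.0349
```

Request:
play_rows:
  linear:
    - [0.04, 0.004, 0]
    - [0.04, 0.004, 0]
    - [0, 0, 0]
  dr:
    - [0, 0, 0]
    - [0, 0, 0]
    - [0, 0, 0]

```text
clock: 17.5
eef_pos: [0.5699, -0.2261, 0.0753]
tool_rot: [0.008, 0.983, 0.05, -0.175]
wrist_force: [-5.0, -0.8, -1.3]
opening: 0.0354
```

Request:
play_rows:
  linear:
    - [0.06, 0.006, 0.02]
    - [0.06, 0.006, 0]
    - [0.06, 0.006, 0]
    - [0.06, 0.006, 0]
    - [0.06, 0.006, 0]
    - [0, 0, 0]
    - [0, 0, 0]
  dr:
    - [0, 0, 0]
    - [0, 0, 0]
    - [0, 0, 0]
    - [0, 0, 0]
    - [0, 0, 0]
    - [0, 0, 0]
    - [0, 0, 0]

```text
clock: 18.38
eef_pos: [0.583, -0.2247, 0.0759]
tool_rot: [0.008, 0.983, 0.05, -0.177]
wrist_force: [-10.1, -1.5, -3.3]
opening: 0.035
```

Run:
```python
from h import *
s,R=state();c=s['eef_pos']-.028*R[:,2];o=np.array([.5825,-.2222]);u=np.array([-.9952,-.0976]);yv=np.array([.0976,-.9952])
d=c[:2]-o;print('xs',d@u,'ys',d@yv,'z',c[2]);K=cellpts(c,R)
for k,P in K.items():
    print(k,'x %.1f z %.1f'%((P[:2]-o)@u*1e3-1.7,P[2]*1e3-58.6))
```

```text
t18.38 pos [ 0.583  -0.2247  0.0759] psi 5.86 z [-0.3464 -0.0331 -0.9375] F [-10.14  -1.46  -3.29] T [-0.24  1.36 -0.07] open 0.0350 q5,6 [-0.17  2.66]
xs -0.0100437489958114 ys 0.0025616615089218797 z 0.10216428481939013
(1, 1, 1) x 46.8 z 86.6
(1, 1, -1) x 60.8 z 49.1
(1, -1, 1) x 47.0 z 86.7
(1, -1, -1) x 60.9 z 49.2
(-1, 1, 1) x -84.4 z 37.9
(-1, 1, -1) x -70.5 z 0.4
(-1, -1, 1) x -84.3 z 38.0
(-1, -1, -1) x -70.3 z 0.5
```

Request:
play_rows:
  linear:
    - [0.032, -0.005, -0.061]
    - [0.032, 0.003, -0.061]
    - [0.032, 0.003, -0.061]
    - [0.032, 0.003, -0.061]
    - [0.032, 0.003, -0.061]
    - [0, 0, 0]
  dr:
    - [0.0305, -0.311, 0]
    - [0.0305, -0.311, 0]
    - [0.0305, -0.311, 0]
    - [0.0305, -0.311, 0]
    - [0.0305, -0.311, 0]
    - [0, 0, 0]

```text
clock: 19.12
eef_pos: [0.5892, -0.224, 0.0603]
tool_rot: [0.002, 0.996, 0.05, -0.069]
wrist_force: [-10.6, -1.2, -3.1]
opening: 0.035
```

Request:
play_rows:
  linear:
    - [0.032, 0.003, -0.061]
    - [0, 0, 0]
  dr:
    - [0.0305, -0.311, 0]
    - [0, 0, 0]

```text
clock: 19.38
eef_pos: [0.591, -0.2238, 0.0571]
tool_rot: [0.002, 0.998, 0.05, -0.047]
wrist_force: [-10.8, -0.4, -2.4]
opening: 0.0351
```

Request:
play_rows:
  linear:
    - [0.032, 0.003, -0.061]
    - [0, 0, 0]
  dr:
    - [0.0305, -0.311, 0]
    - [0, 0, 0]

```text
clock: 19.62
eef_pos: [0.5926, -0.2236, 0.054]
tool_rot: [0.0, 0.998, 0.05, -0.026]
wrist_force: [-10.6, -1.2, -2.7]
opening: 0.0348
```

Request:
play_rows:
  linear:
    - [0.032, 0.003, -0.05]
    - [0, 0, 0]
  dr:
    - [0.0305, -0.311, 0]
    - [0, 0, 0]

```text
clock: 19.88
eef_pos: [0.5941, -0.2234, 0.051]
tool_rot: [-0.001, 0.999, 0.05, -0.004]
wrist_force: [-9.4, -1.1, -3.8]
opening: 0.0351
```

Run:
```python
from h import *
s,R=state();c=s['eef_pos']-.028*R[:,2];o=np.array([.5825,-.2222]);u=np.array([-.9952,-.0976]);yv=np.array([.0976,-.9952])
d=c[:2]-o;print('xs',d@u-.0017,'ys',d@yv,'underside-bed',c[2]-.02-.0586)
a=optics.get_image('top')[100:320,430:570,::-1];b=optics.get_image('scene')[90:290,110:290,::-1]
o=np.zeros((600,800,3),np.uint8);a=cv2.resize(a,None,fx=2.5,fy=2.5,interpolation=2);b=cv2.resize(b,None,fx=2.5,fy=2.5,interpolation=2)
o[:a.shape[0],:a.shape[1]]=a;o[:b.shape[0],350:350+b.shape[1]]=b
cv2.imwrite('pics/lev.png',np.clip(o[:560]*1.7,0,255).astype(np.uint8))
```

```text
t19.88 pos [ 0.5941 -0.2234  0.051 ] psi 5.76 z [-7.9e-03  7.0e-04 -1.0e+00] F [-9.38 -1.08 -3.84] T [-0.23  1.86 -0.08] open 0.0351 q5,6 [-0.    2.57]
xs -0.013368725084081072 ys 0.002359813082959336 underside-bed 0.00041672934920090887
```

View pics/lev.png

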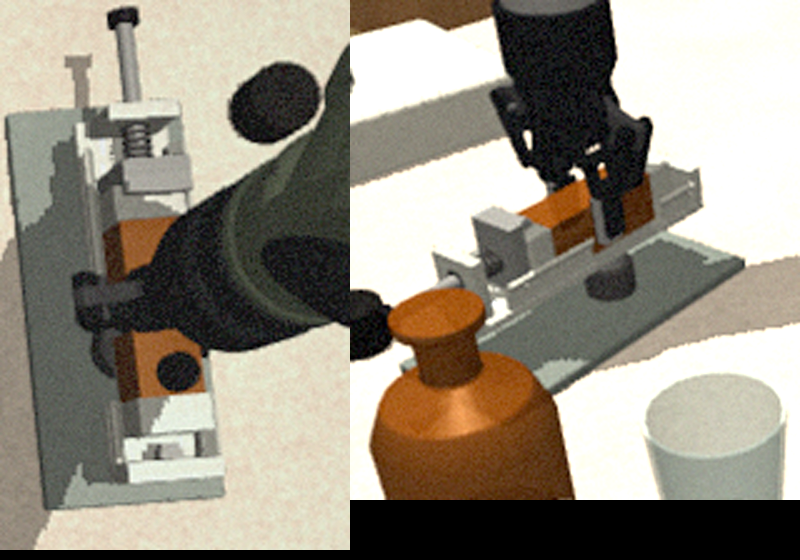

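The picture shows the cell level between the guides, the gate pushed back on its plain end, the key in front of the slot with a gap. Now ease it towards the stop.

Request:
play_rows:
  linear:
    - [0, 0, -0.015]
    - [-0.06, -0.006, 0]
    - [-0.06, -0.006, 0]
    - [-0.06, -0.006, 0]
    - [0, 0, 0]
  dr:
    - [0, 0, 0]
    - [0, 0, 0]
    - [0, 0, 0]
    - [0, 0, 0]
    - [0, 0, 0]

```text
clock: 20.6
eef_pos: [0.5866, -0.2242, 0.0508]
tool_rot: [-0.001, 0.999, 0.051, -0.003]
wrist_force: [-7.2, -0.2, -3.2]
opening: 0.035
```

Request:
play_rows:
  linear:
    - [-0.03, -0.003, 0]
    - [-0.03, -0.003, 0]
    - [0, 0, 0]
  dr:
    - [0, 0, 0]
    - [0, 0, 0]
    - [0, 0, 0]

```text
clock: 20.98
eef_pos: [0.5841, -0.2245, 0.0508]
tool_rot: [-0.001, 0.999, 0.051, -0.003]
wrist_force: [-6.3, 0.6, -3.4]
opening: 0.0356
```

Request:
play_rows:
  linear:
    - [-0.03, -0.003, 0]
    - [-0.03, -0.003, 0]
    - [0, 0, 0]
  dr:
    - [0, 0, 0]
    - [0, 0, 0]
    - [0, 0, 0]

```text
clock: 21.35
eef_pos: [0.5813, -0.2247, 0.0508]
tool_rot: [-0.001, 0.999, 0.051, -0.002]
wrist_force: [-5.3, -0.4, -3.4]
opening: 0.0349
```

Request:
play_rows:
  linear:
    - [-0.02, -0.002, -0.01]
    - [0, 0, 0]
  dr:
    - [0, 0, 0]
    - [0, 0, 0]

```text
clock: 21.6
eef_pos: [0.5811, -0.2248, 0.0506]
tool_rot: [-0.001, 0.999, 0.051, -0.002]
wrist_force: [-5.3, 0.9, -3.1]
opening: 0.0352
```

Request:
play_rows:
  linear:
    - [0, 0, 0]
    - [0, 0, 0]
    - [0, 0, 0]
    - [0, 0, 0]
  dr:
    - [0, 0, 0]
    - [0, 0, 0]
    - [0, 0, 0]
    - [0, 0, 0]
  jaw: 62

```text
clock: 22.1
eef_pos: [0.5833, -0.2255, 0.0517]
tool_rot: [0.0, 0.999, 0.051, 0.0]
wrist_force: [-0.7, 0.3, -1.0]
opening: 0.0619
```

Request:
play_rows:
  linear:
    - [0, 0, 0.3]
    - [0, 0, 0.6]
    - [0, 0, 0.8]
    - [0, 0, 0.8]
    - [-0.6, 0.4, 0.4]
    - [-0.8, 0.8, 0]
    - [-0.8, 0.8, 0]
    - [-0.8, 0.8, 0]
    - [-0.6, 0.8, 0]
    - [0, 0, 0]
  dr:
    - [0, 0, 0]
    - [0, 0, 0]
    - [0, 0, 0]
    - [0, 0, 0]
    - [0, 0, 0]
    - [0, 0, 0]
    - [0, 0, 0]
    - [0, 0, 0]
    - [0, 0, 0]
    - [0, 0, 0]

```text
clock: 23.35
eef_pos: [0.4006, -0.0432, 0.1973]
tool_rot: [-0.0, 0.999, 0.053, 0.0]
wrist_force: [0.9, -0.4, 0.5]
opening: 0.0623
```

Run:
```python
from h import *
state()
A=optics.get_image('top')[:,:,::-1];B=optics.get_image('scene')[:,:,::-1];cv2.imwrite('pics/fin_top.png',A)
a=A[105:315,430:540];b=B[90:290,110:290]
o=np.zeros((560,800,3),np.uint8);a=cv2.resize(a,None,fx=2.65,fy=2.65,interpolation=2);b=cv2.resize(b,None,fx=2.7,fy=2.7,interpolation=2)
o[:a.shape[0],:a.shape[1]]=a;o[:b.shape[0],310:310+b.shape[1]]=b
cv2.imwrite('pics/fin.png',np.clip(o*1.7,0,255).astype(np.uint8))
```

```text
t23.35 pos [ 0.4006 -0.0432  0.1973] psi 6.03 z [ 1.e-04  3.e-04 -1.e+00] F [ 0.94 -0.39  0.48] T [-0.01  0.03 -0.04] open 0.0623 q5,6 [0.   2.74]
```

View pics/fin.png

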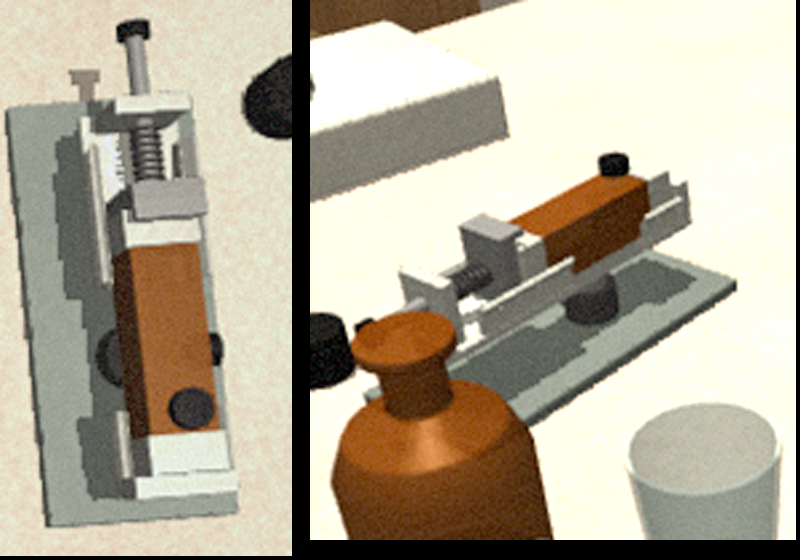

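Run:
```python
from h import *
a=cv2.imread('pics/top0.png',0).astype(np.float32);b=cv2.imread('pics/fin_top.png',0).astype(np.float32)
# hood knob rod top (moves with gate?) and hood block by template matching
for nm,(x,y,w,h) in{'hood':(480,172,30,20),'knob':(470,112,22,16),'post':(468,138,36,14)}.items():
    t=a[y:y+h,x:x+w];s=b[y-10:y+h+10,x-10:x+w+10];r=cv2.matchTemplate(s,t,cv2.TM_CCOEFF_NORMED);_,v,_,m=cv2.minMaxLoc(r)
    print(nm,v,m[0]-10,m[1]-10)
c=cv2.imread('pics/fin_top.png');hsv=cv2.cvtColor(c,cv2.COLOR_BGR2HSV);m=cv2.inRange(hsv,(4,130,40),(22,255,255));m[:,:460]=0;m[:180]=0
o=np.array([.5825,-.2222]);u=np.array([-.9952,-.0976]);yv=np.array([.0976,-.9952])
for cx in(485,490,495,500):
    y=np.where(m[:,cx]>0)[0];print(cx,[((ray('top',(cx,k),.0586+.038)[:2]-o)@u*1e3).round(1) for k in(y.min()-.5,y.max()+.5)])
k=ray('top',(430+(192+.5)/2.65-.5,105+(408.5)/2.65-.5),.0586+.056)[:2]-o;print('cap x,y',k@u,k@yv)
d=cv2.absdiff(cv2.imread('pics/top0.png'),c).max(2)>60;n,_,st,_=cv2.connectedComponentsWithStats(d.astype(np.uint8));print([tuple(s) for s in st[1:] if s[4]>60])
```

```text
hood 0.8786421418190002 0 -3
knob 0.9739591479301453 0 -3
post 0.9959620833396912 0 0
485 [np.float64(-49.8), np.float64(40.5)]
490 [np.float64(-49.3), np.float64(49.3)]
495 [np.float64(-50.2), np.float64(48.4)]
500 [np.float64(-49.6), np.float64(49.0)]
cap x,y 0.038079574838036964 -6.719196451919441e-05
[(np.int32(476), np.int32(184), np.int32(29), np.int32(13), np.int32(136)), (np.int32(471), np.int32(197), np.int32(39), np.int32(87), np.int32(1843)), (np.int32(188), np.int32(267), np.int32(79), np.int32(72), np.int32(1838)), (np.int32(506), np.int32(267), np.int32(10), np.int32(15), np.int32(88)), (np.int32(312), np.int32(346), np.int32(328), np.int32(134), np.int32(20362))]
```

```bash
python3 -c "
from cell import bot
bot.sign_off()"
```

```text
the job is handed in; nothing more can be done
```

The sample cell is loaded in the holder, released and clear of the arm, and I handed the job in at about 23.5 s of the 51 s allowed. No verdict was reported.

**Last checks, from the images:**
- **Cell position:** its centre is about 0.4 mm short of home along the holder and about 0 mm across it. The cap stands 38 mm from home, as it should.
- **Seating:** it looks level, with no gap visible at the end stop. I could not see the key inside the slot directly.
- **Gate:** it shows about 3 px (4 mm) of opening, against 4 mm expected.
- **Forces:** wrist forces while loading stayed near 11 N or less. The highest was about 23 N, when I touched the fingertips to the bench to find their height.
- **Other things on the bench:** none that could be seen in the last top view had moved. The arm hid the area around the small jar, so the jar was not seen, but the arm passed high above it and felt no contact.

**What disagreed:**
- **First grip missed:** the fingers closed just above the cell, without moving it. The real grasp point is about 31 mm behind the reported TCP along the tool. I found this from the images and by touching the bench, then planned with the corrected height.
- **Small offsets:** about 1.5–2 mm showed up between camera and arm. I corrected for them by feel at the guides and the gate.

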